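Open the orange fume-extraction gate by one stem turn past the slack

ROBOT

A 6-joint arm with a two-finger parallel gripper is mounted at the origin on the work surface. World frame = base frame: x ahead of the robot, y to its left, z up, the work surface at z = 0. Lengths are in m, angles in degrees, forces in N, time in s.
With the tool pointing down it reaches from about 0.375 to 0.9 m from the base axis. Payload 3.1 kg.
Tool frame: the origin (TCP) lies at the very end of the fingers, on their centre line; the grasp point (between the pads) lies 19 mm behind it; z points along the fingers, y is the direction in which the jaws open and shut (so a half turn about z gives the same grasp; the last joint's range is limited). The gripper opens to 87 mm and grips with 3 to 60 N. Pads are 19 mm wide; open, the fingers measure 117 mm over their backs; the gripper's body (75 mm by 190 mm) begins 51 mm behind the grasp point.
Start: joints at [-73.654, 30.224, 82.088, -0, 67.689, -10.227], TCP at [0.28, -0.559, 0.223] pointing down, gripper open.
Joint ranges: [-176.69, 176.69], [-43.24, 126.21], [12.49, 139.97], [-82, 262], [0, 151.66], [-163.58, 163.58]. Speed limits (degrees/s): [159.86, 159.86, 180, 180, 180, 180].

INTERFACE

Orientations are given as a 3x3 rotation matrix whose columns are the frame's x, y, z axes.
In Python, from rig import readout, capture, camera_model, bot, spot_in, regions_of gives the robot as it stands.
- The arm moves only by the tool send_rows, never from a script. Its argument "moves" is a list that holds one entry, the list of rows, each a list of 7 numbers: the turn, a rotation vector about the tool's x, y, z in degrees, then the shift along the tool's x, y, z in cm, then the opening, from -1 (shut) to 1 (fully open). A call has exactly 5 rows; each row shifts and turns the commanded pose from where the row before left it, along the tool's axes as they then stand; what a row does not reach is not made up. A row lasts 1/10 s, in which the tool goes at most 50 mm and 8.59 degrees, less where a joint would pass 70% of its speed; a pose out of reach is approached as far as the arm can. A call with a gripper value outside its range is refused whole. The fingers move at their own pace and stop on an object; the grip force is fixed at half the most. Time passes only in rows, so rows that do not move let the fingers close, or fill a call up. It gives the time, the measured TCP pose, the force and the opening at its end, in the units of the state.
- readout.read_state(): the state, without advancing time (a new reading comes with each control period).
- capture(name): name is "side" or "top"; returns the picture (420x560x3 uint8, blue, green, red); there is no depth.
- camera_model(name): a dict with "camera_matrix" (3x3 intrinsics, pixels), "k1" (the pictures are not rectified: a ray, as slopes to the right and down, at radius r is drawn at 1 + k1 r^2 times it, then the intrinsics apply), "pose" (4x4, takes a point from camera to world coordinates). Camera axes: x right, y up, looking along -z (the intrinsics and any distortion apply to the point x, -y, -z); pixel columns grow to the right and rows downward; lengths in m; the calibration is good to about 2 mm. A picture is of the moment at which its call begins. camera_model takes no time and is no camera call.
- bot.hand_in(): hands the job in, once; it reports no verdict.
Trained networks look in the newest picture that a camera, given by its name, has taken for a name from the list of things; names that differ only in an ending like _2 or _b are one class to them, and where a whole thing is asked for, a point or a joint stands for the part that bears it (a point fixed in the world has none). Each returns a list of dicts, best first, with "p" (0 to 1); they miss things now and then, are a little off and sometimes report something else, mostly with a low value. They report only what shows in the picture. A call takes as long as a camera call.
- spot_in(camera, thing): "location" ([x, y, z] in m, in world coordinates, good to about 4 mm: the middle of the surface that is visible of it).
- regions_of(camera, thing): "mask" (420x560 bool, what is visible of it).
The state is a dict: "time_s": time; "joint_positions": joint angles; "qvel": joint speeds; "tau": joint torques, N m; "position": TCP position; "tcp_rot": TCP orientation; "force": force on the tool from outside, world axes, zero at the start; "moment": the same for the moment, N m; "opening": opening from 0.0 (shut) to 1.0 (fully open).
Only numpy, scipy, OpenCV 4.12 (cv2) and the standard library are available. Lean on these libraries where they do the work, as an engineer would, in place of code of your own. Each camera call takes 0.05 s, during which the arm holds its last target. There are 200 camera calls.

TASK

Open the slide gate of the fume port with the orange handwheel: turn the wheel anticlockwise (seen from above) by its black crank knob. The wheel has slack on its stem, so first take that up until the white dial plate under the wheel begins to turn, and only from there count one full turn, which brings the plate's black mark round to the red index again. Then let go, and leave the blue handwheel alone.

Things in the scene. Friction and masses are not known exactly. Their poses are not given: they have to be found in the camera images.
- orange_grip (a point): Middle of the orange wheel's crank knob, the part to hold: an upright black cylinder, 22 mm wide, 50 mm tall (foot 26 mm below this point, top 24 mm above; point 178 mm above the table). It spins freely on its pin, so a gripper holding it can keep its heading. It stands on the rim, 55 mm from the axis; the rim's top is 30 mm below this point and nothing else on the wheel is higher.
- orange_axis (a point): Centre of the orange handwheel (110 mm rim, 12 mm thick) on its fixed vertical axis, 142 mm above the table, on a fume port that may be left or right: grey gate housing on a 68 mm duct, red index block beside the white dial plate. The wheel is loose on its stem: the first 0.7 to 2.0 rad (unknown) of anticlockwise turning do nothing and take no force; then stem and wheel turn together.
- orange_stem (a joint): Angle in rad the stem, with the white round dial plate fixed to it (170 mm wide, top 126 mm above the table, under the wheel), has turned anticlockwise from above: 0 at the start (gate shut, a stop; black edge mark at the red index), 6.28 = one turn, stop at 12.57. Friction (2 to 3 N at the knob) holds it where it is left. Orange flags on the housing rise 16 mm per turn.
- blue_grip (a point): Middle of the crank knob of the other port, of the same sizes but with a blue handwheel and intake ring: a bystander that must not be turned.

How it is judged:
By the outcome, as a careful person would: the job done as asked, in the order asked, and still so for the second after the job is handed in, with the robot touching nothing.
It also fails if it takes over 51 s, if anything falls off the work surface, if the arm or the gripper's body presses on something with over 40 N, if the wrist force passes 120 N, or if a joint passes its speed limit or range.

## Working session

There is one attempt and no reset: what is moved stays moved. The work goes in short steps, Python scripts to look and compute and a tool call to move; the robot and the scene stay as the last step left them, time stands still between calls to the robot, and variables do not carry over. Pictures are saved under pics/ and viewed, about 8 in all and at most 12, crops included, and the job is handed in when it is done.

Besides the shell and the picture viewer there is one more tool, called after "Call:" by a JSON object that holds its "method" and its "body". send_rows: Moves the arm, as the interface text tells. Its arguments: {"type":"object","properties":{"moves":{"type":"array","items":{"type":"array","items":{"type":"array","items":{"type":"number"}}}}},"required":["moves"]}

```bash
mkdir -p pics; ls; python3 - <<'E'
from rig import readout, capture, camera_model, bot, spot_in, regions_of
import cv2,numpy as np
s=readout.read_state(); print(s["time_s"],s["position"],np.round(s["tcp_rot"],3).tolist(),s["force"],s["opening"])
for c in("side","top"):
    im=capture(c); cv2.imwrite(f"pics/{c}0.png",im)
    print(c,np.round(camera_model(c)["pose"],3).tolist())
    for t in("orange_grip","orange_axis","blue_grip"):
        print(t,[(round(d["p"],2),np.round(d["location"],3).tolist()) for d in spot_in(c,t)[:3]])
E
```

```text
pics
0.0 [ 0.27940134 -0.55827828  0.2215921 ] [[0.894, 0.447, -0.001], [0.447, -0.894, 0.002], [0.0, -0.002, -1.0]] [ 0.06232004 -0.19047207 -0.42642061] 0.9990714795423798
side [[0.987, 0.092, -0.135, 0.46], [-0.163, 0.586, -0.794, -0.746], [0.006, 0.805, 0.593, 0.736], [0.0, 0.0, 0.0, 1.0]]
orange_grip [(0.91, [0.584, -0.134, 0.184])]
orange_axis [(0.87, [0.546, -0.187, 0.12])]
blue_grip [(0.79, [0.555, 0.243, 0.181])]
top [[-0.03, 0.982, -0.189, 0.442], [-0.999, -0.033, -0.014, -0.003], [-0.02, 0.188, 0.982, 0.894], [0.0, 0.0, 0.0, 1.0]]
orange_grip [(0.5, [0.582, -0.12, 0.205])]
orange_axis [(0.71, [0.525, -0.149, 0.126])]
blue_grip [(0.62, [0.555, 0.247, 0.2])]
```

```bash
cd pics; python3 -c "
import cv2,numpy as np
cv2.imwrite('both0.png',np.vstack([cv2.imread('side0.png'),cv2.imread('top0.png')])[:, :] if 0 else cv2.resize(np.hstack([cv2.imread('side0.png'),cv2.imread('top0.png')]),(800,300)))"
```

```text
(no output)
```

View pics/side0.png

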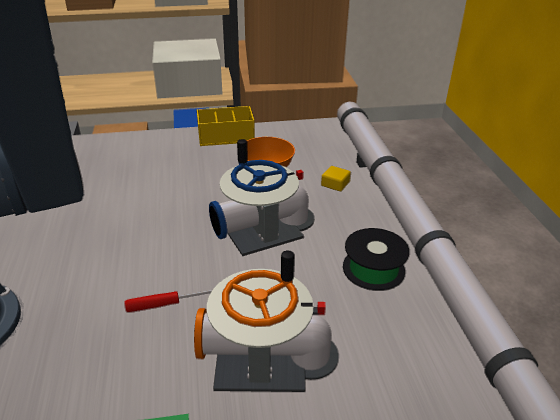

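View pics/top0.png

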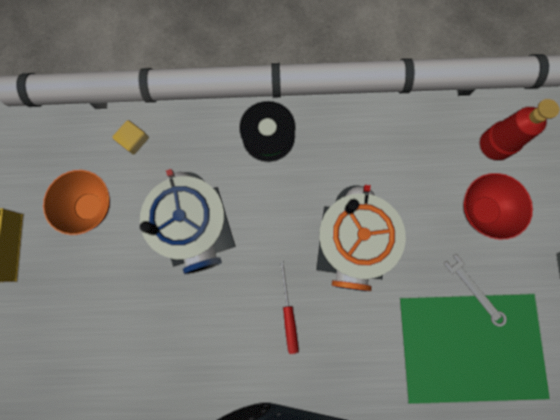

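The side view shows the orange wheel in front: hub about (260,296), knob (288,266), red index (321,308). In the top view the hub is at (363,234), the knob at (352,206) and the index at (367,188). The blue port is the far one. Next I triangulate.

```bash
cat > h.py <<'E'
from rig import readout, capture, camera_model, bot, spot_in, regions_of
import cv2,numpy as np
from scipy.optimize import least_squares
def proj(c,P):
    m=camera_model(c);T=np.linalg.inv(m["pose"]);p=(T[:3,:3]@np.atleast_2d(P).T).T+T[:3,3]
    s=np.c_[p[:,0],-p[:,1]]/-p[:,2:];s*=1+m["k1"]*(s**2).sum(1,keepdims=True)
    K=m["camera_matrix"];return s@np.array(K)[:2,:2].T+np.array(K)[:2,2]
def tri(uv): # {cam:(u,v)}
    r=least_squares(lambda P:np.concatenate([proj(c,P)[0]-q for c,q in uv.items()]),[.55,-.15,.15]);return r.x,r.fun
def onz(c,q,z):
    return least_squares(lambda P:proj(c,[*P,z])[0]-q,[.55,-.15]).x
def orange(im,c0,r=75):
    h=cv2.cvtColor(im,cv2.COLOR_BGR2HSV);m=cv2.inRange(h,(5,150,90),(20,255,255))
    g=np.zeros_like(m);cv2.circle(g,c0,r,255,-1);return m&g
E
python3 - <<'E'
from h import *
mk={}
for c in("side","top"):
    capture(c)
    d=regions_of(c,"orange_grip")
    m=d[0]["mask"];v,u=np.nonzero(m);mk[c]=(u.mean(),v.mean());print(c,d[0]["p"],m.sum(),mk[c],u.min(),u.max(),v.min(),v.max())
print("knob",tri(mk)); print("hub",tri({"side":(260,296),"top":(363,234)}))
# refine axis and knob angle by fitting rim ellipse outlines in each view at z=.148
for c,c0,r in(("side",(260,298),42),("top",(363,234),36)):
    im=cv2.imread(f"pics/{c}0.png");m=orange(im,c0,r)
    k=cv2.convexHull(max(cv2.findContours(m,0,1)[0],key=cv2.contourArea))
    f=cv2.fillConvexPoly(np.zeros_like(m),k,255)
    e=cv2.fitEllipse(max(cv2.findContours(f,0,1)[0],key=cv2.contourArea));print(c,e,onz(c,e[0],.143))
print("index", tri({"side":(321,308),"top":(367,188)}))
E
```

```text
side 0.94 397 (np.float64(287.3073047858942), np.float64(265.8110831234257)) 281 294 251 281
top 0.56 154 (np.float64(351.0844155844156), np.float64(206.12337662337663)) 344 358 199 213
knob (array([ 0.58616213, -0.12546702,  0.17622814]), array([-0.35033428,  0.08640737, -0.00614824, -0.42553474]))
hub (array([ 0.53792513, -0.15086048,  0.14156818]), array([-0.61619843,  0.12052071, -0.02277856, -0.77016178]))
side ((259.3485107421875, 297.7206115722656), (55.49043655395508, 75.55326080322266), 88.67195129394531) [ 0.53718492 -0.15578777]
top ((363.7164306640625, 234.33770751953125), (58.750831604003906, 60.544960021972656), 121.53787994384766) [ 0.53554092 -0.15185398]
index (array([ 0.63413396, -0.1700731 ,  0.11872261]), array([-0.25342667,  0.0709638 , -0.00156791, -0.3353809 ]))
```

Call:
{"method": "send_rows", "body": {"moves": [[[0,0,0,2,-1,-2,1],[0,0,0,4.2,-2.2,0,1],[0,0,0,4.2,-2.2,0,1],[0,0,0,4.2,-2.2,0,1],[0,0,0,4.2,-2.2,0,1]]]}}

```text
time_s: 1.1
position: [0.4047, -0.3858, 0.2428]
tcp_rot: [[0.895, 0.447, 0.0], [0.447, -0.895, -0.0], [0.0, 0.001, -1.0]]
force: [0.5, -0.3, 0.0]
opening: 1.0
```

Call:
{"method": "send_rows", "body": {"moves": [[[0,0,0,4.2,-2.2,0,1],[0,0,0,4.2,-2.2,0,1],[0,0,0,4.2,-2.2,0,1],[0,0,0,4.2,-2.2,0,1],[0,0,0,4.2,-2.2,0,1]]]}}

```text
time_s: 1.6
position: [0.5435, -0.1932, 0.2428]
tcp_rot: [[0.894, 0.447, 0.001], [0.447, -0.894, -0.0], [0.0, 0.001, -1.0]]
force: [1.0, -0.2, 0.1]
opening: 1.001
```

```bash
cat > st.py <<'E'
from h import *
A=np.array([.537,-.152])
def st():
    s=readout.read_state();p=np.array(s["position"]);R=np.array(s["tcp_rot"]);d=p[:2]-A
    print("t",round(s["time_s"],2),"p",p.round(4),"R",R.round(3).tolist(),"F",np.round(s["force"],1),"open",round(s["opening"],3),"ang",round(np.degrees(np.arctan2(d[1],d[0])),1),"r",np.hypot(*d).round(4))
    return p,R
E
python3 - <<'E'
from st import *
p,R=st()
print("to knob in tool cm",(R.T@(np.array([.586,-.126,.162])-p)*100).round(2))
E
```

```text
t 1.6 p [ 0.5435 -0.1932  0.2428] R [[0.894, 0.447, 0.001], [0.447, -0.894, -0.0], [0.0, 0.001, -1.0]] F [ 1.  -0.2  0.1] open 1.001 ang -81.0 r 0.0417
to knob in tool cm [ 6.8  -4.11  8.08]
```

Call:
{"method": "send_rows", "body": {"moves": [[[0,0,0,3.4,-2.1,0,1],[0,0,0,3.4,-2.0,0,1],[0,0,0,0,0,0.8,1],[0,0,0,0,0,0,1],[0,0,0,0,0,0,1]]]}}

```text
time_s: 2.1
position: [0.5843, -0.1285, 0.2342]
tcp_rot: [[0.895, 0.447, -0.001], [0.447, -0.895, -0.0], [-0.001, -0.001, -1.0]]
force: [-1.0, 0.4, 0.4]
opening: 0.996
```

```bash
python3 - <<'E'
from st import *
p,R=st()
print("to knob in tool cm",(R.T@(np.array([.586,-.126,.162])-p)*100).round(2))
a=capture("side");cv2.imwrite("pics/s1.png",cv2.resize(a[140:390,140:420],None,fx=2.4,fy=2.4))
print([(round(d["p"],2),np.round(d["location"],3).tolist()) for d in spot_in("side","orange_grip")[:3]])
E
```

```text
t 2.1 p [ 0.5843 -0.1285  0.2342] R [[0.895, 0.447, -0.001], [0.447, -0.895, -0.0], [-0.001, -0.001, -1.0]] F [-1.   0.4  0.4] open 0.996 ang 26.5 r 0.0528
to knob in tool cm [ 0.28 -0.14  7.22]
[(0.66, [0.585, -0.135, 0.182])]
```

View pics/s1.png

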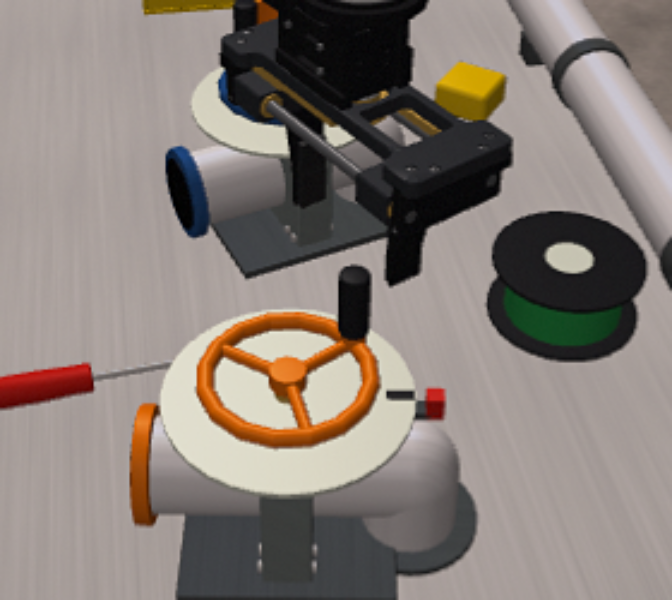

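The crop shows the open fingers straddling above the knob. The mark (crop 400,395) sits at the red index (435,403), and the plate is clearly visible from the side. Descending.

Call:
{"method": "send_rows", "body": {"moves": [[[0,0,0,0.2,-0.1,2,1],[0,0,0,0,0,2,1],[0,0,0,0,0,2,1],[0,0,0,0,0,1.2,1],[0,0,0,0,0,0,1]]]}}

```text
time_s: 2.7
position: [0.5849, -0.1265, 0.161]
tcp_rot: [[0.895, 0.446, -0.004], [0.446, -0.895, 0.001], [-0.003, -0.003, -1.0]]
force: [-0.6, 0.1, 0.3]
opening: 0.999
```

Call:
{"method": "send_rows", "body": {"moves": [[[0,0,0,0,0,0,-1],[0,0,0,0,0,0,-1],[0,0,0,0,0,0,-1],[0,0,0,0,0,0,-1],[0,0,0,0,0,0,-1]]]}}

```text
time_s: 3.2
position: [0.5866, -0.126, 0.163]
tcp_rot: [[0.894, 0.447, 0.001], [0.447, -0.894, -0.0], [0.001, 0.001, -1.0]]
force: [0.1, -0.0, -0.3]
opening: 0.631
```

Call:
{"method": "send_rows", "body": {"moves": [[[0,0,0,0,0,0,-1],[0,0,0,0,0,0,-1],[0,0,0,0,0,0,-1],[0,0,0,0,0,0,-1],[0,0,0,0,0,0,-1]]]}}

```text
time_s: 3.7
position: [0.5863, -0.126, 0.1625]
tcp_rot: [[0.894, 0.447, -0.0], [0.447, -0.894, 0.0], [-0.0, -0.0, -1.0]]
force: [0.1, 0.6, -0.2]
opening: 0.241
```

```bash
python3 - <<'E'
from st import *
p,R=st()
a=capture("side");cv2.imwrite("pics/s2.png",cv2.resize(a[140:390,140:420],None,fx=2.4,fy=2.4))
E
```

```text
t 3.7 p [ 0.5863 -0.126   0.1625] R [[0.894, 0.447, -0.0], [0.447, -0.894, 0.0], [-0.0, -0.0, -1.0]] F [ 0.1  0.6 -0.2] open 0.241 ang 27.8 r 0.0558
```

View pics/s2.png

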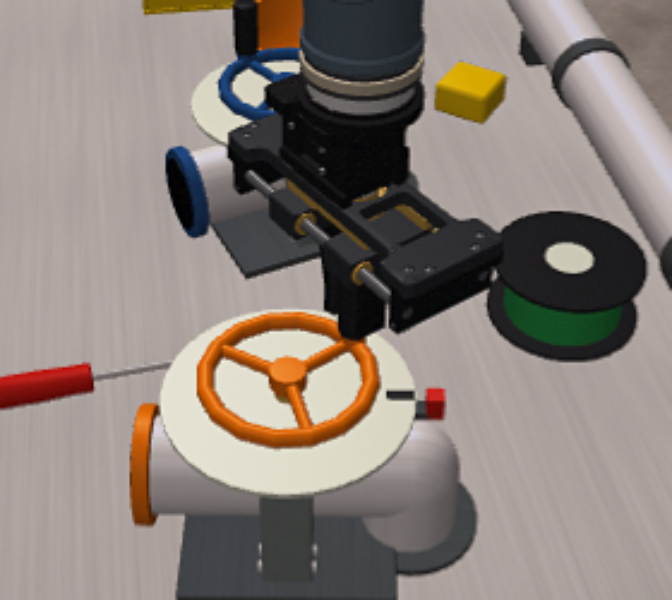

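Gripped: opening is 0.24, about the 22 mm knob. Computing the arc rows.

```bash
python3 - <<'E'
import numpy as np
th=27.8+8*np.arange(0,62); f=np.radians(th-26.57)
P=(5.52*np.c_[np.cos(f),-np.sin(f)]).round(2); D=np.diff(P,axis=0).round(2)
for i in range(0,60,5): print(round(th[i+5],1),", ".join(f"[0,0,0,{a},{b},0,-1]" for a,b in D[i:i+5]))
E
```

```text
67.8 [0,0,0,-0.07,-0.77,0,-1], [0,0,0,-0.18,-0.75,0,-1], [0,0,0,-0.28,-0.71,0,-1], [0,0,0,-0.37,-0.67,0,-1], [0,0,0,-0.47,-0.62,0,-1]
107.8 [0,0,0,-0.55,-0.54,0,-1], [0,0,0,-0.61,-0.46,0,-1], [0,0,0,-0.68,-0.37,0,-1], [0,0,0,-0.72,-0.28,0,-1], [0,0,0,-0.75,-0.17,0,-1]
147.8 [0,0,0,-0.77,-0.06,0,-1], [0,0,0,-0.76,0.04,0,-1], [0,0,0,-0.76,0.15,0,-1], [0,0,0,-0.73,0.26,0,-1], [0,0,0,-0.68,0.35,0,-1]
187.8 [0,0,0,-0.63,0.44,0,-1], [0,0,0,-0.56,0.53,0,-1], [0,0,0,-0.48,0.6,0,-1], [0,0,0,-0.4,0.66,0,-1], [0,0,0,-0.3,0.71,0,-1]
227.8 [0,0,0,-0.19,0.75,0,-1], [0,0,0,-0.09,0.76,0,-1], [0,0,0,0.01,0.77,0,-1], [0,0,0,0.13,0.76,0,-1], [0,0,0,0.22,0.74,0,-1]
267.8 [0,0,0,0.33,0.7,0,-1], [0,0,0,0.42,0.64,0,-1], [0,0,0,0.51,0.58,0,-1], [0,0,0,0.59,0.5,0,-1], [0,0,0,0.64,0.42,0,-1]
307.8 [0,0,0,0.7,0.32,0,-1], [0,0,0,0.74,0.22,0,-1], [0,0,0,0.76,0.12,0,-1], [0,0,0,0.77,0.01,0,-1], [0,0,0,0.77,-0.1,0,-1]
347.8 [0,0,0,0.74,-0.2,0,-1], [0,0,0,0.71,-0.3,0,-1], [0,0,0,0.65,-0.4,0,-1], [0,0,0,0.6,-0.49,0,-1], [0,0,0,0.52,-0.56,0,-1]
387.8 [0,0,0,0.44,-0.64,0,-1], [0,0,0,0.35,-0.68,0,-1], [0,0,0,0.25,-0.73,0,-1], [0,0,0,0.14,-0.76,0,-1], [0,0,0,0.04,-0.77,0,-1]
427.8 [0,0,0,-0.07,-0.77,0,-1], [0,0,0,-0.18,-0.75,0,-1], [0,0,0,-0.28,-0.71,0,-1], [0,0,0,-0.37,-0.67,0,-1], [0,0,0,-0.47,-0.62,0,-1]
467.8 [0,0,0,-0.55,-0.54,0,-1], [0,0,0,-0.61,-0.46,0,-1], [0,0,0,-0.68,-0.37,0,-1], [0,0,0,-0.72,-0.28,0,-1], [0,0,0,-0.75,-0.17,0,-1]
507.8 [0,0,0,-0.77,-0.06,0,-1], [0,0,0,-0.76,0.04,0,-1], [0,0,0,-0.76,0.15,0,-1], [0,0,0,-0.73,0.26,0,-1], [0,0,0,-0.68,0.35,0,-1]
```

Call:
{"method": "send_rows", "body": {"moves": [[[0,0,0,-0.07,-0.77,0,-1],[0,0,0,-0.18,-0.75,0,-1],[0,0,0,-0.28,-0.71,0,-1],[0,0,0,-0.37,-0.67,0,-1],[0,0,0,-0.47,-0.62,0,-1]]]}}

```text
time_s: 4.25
position: [0.5574, -0.1007, 0.1625]
tcp_rot: [[0.894, 0.448, -0.001], [0.448, -0.894, -0.001], [-0.001, 0.001, -1.0]]
force: [-1.8, -5.7, -0.8]
opening: 0.245
```

```bash
cat > mk.py <<'E'
from st import *
# dial in side view: sample plate edge ring (z=.126) for dark pixels -> mark angle, relative to axis
def mark(im=None,c="side",A=A,show=True):
    im=capture(c) if im is None else im
    g=cv2.cvtColor(im,cv2.COLOR_BGR2GRAY).astype(np.float32)
    th=np.arange(-180,180,1.); t=np.radians(th); v=[]
    for r in(.071,.075,.079):
        q=proj(c,np.c_[A[0]+r*np.cos(t),A[1]+r*np.sin(t),0*t+.126]).astype(np.float32)
        v.append(cv2.remap(g,q[:,:1],q[:,1:],1)[:,0])
    d=np.mean(v,0)<110
    out=[];i=0
    while i<360:
        if d[i]:
            j=i
            while j<359 and d[j+1]: j+=1
            out.append((th[i],th[j]));i=j
        i+=1
    print("dark",out);return im
E
python3 - <<'E'
from mk import *
for f in("side0.png","top0.png"): mark(cv2.imread("pics/"+f),f[:-5])
p,R=st(); a=mark(); cv2.imwrite("pics/s3.png",a)
E
```

```text
dark [(np.float64(-13.0), np.float64(-7.0)), (np.float64(36.0), np.float64(54.0)), (np.float64(67.0), np.float64(98.0))]
dark [(np.float64(-12.0), np.float64(-7.0)), (np.float64(8.0), np.float64(16.0))]
t 4.25 p [ 0.5574 -0.1007  0.1625] R [[0.894, 0.448, -0.001], [0.448, -0.894, -0.001], [-0.001, 0.001, -1.0]] F [-1.8 -5.7 -0.8] open 0.245 ang 68.3 r 0.0552
dark [(np.float64(-13.0), np.float64(-7.0)), (np.float64(66.0), np.float64(80.0)), (np.float64(88.0), np.float64(92.0))]
```

Call:
{"method": "send_rows", "body": {"moves": [[[0,0,0,-0.55,-0.54,0,-1],[0,0,0,-0.61,-0.46,0,-1],[0,0,0,-0.68,-0.37,0,-1],[0,0,0,-0.72,-0.28,0,-1],[0,0,0,-0.75,-0.17,0,-1]]]}}

```text
time_s: 4.8
position: [0.5211, -0.1, 0.1626]
tcp_rot: [[0.894, 0.447, 0.003], [0.447, -0.894, -0.002], [0.002, 0.003, -1.0]]
force: [1.2, -5.3, -5.2]
opening: 0.242
```

```bash
python3 - <<'E'
from mk import *
p,R=st(); a=mark(); cv2.imwrite("pics/s4.png",a[140:390,140:420])
E
```

```text
t 4.8 p [ 0.5211 -0.1     0.1626] R [[0.894, 0.447, 0.003], [0.447, -0.894, -0.002], [0.002, 0.003, -1.0]] F [ 1.2 -5.3 -5.2] open 0.242 ang 106.9 r 0.0544
dark [(np.float64(-13.0), np.float64(-7.0)), (np.float64(81.0), np.float64(106.0))]
```

Call:
{"method": "send_rows", "body": {"moves": [[[0,0,0,-0.77,-0.06,0,-1],[0,0,0,-0.76,0.04,0,-1],[0,0,0,-0.76,0.15,0,-1],[0,0,0,-0.73,0.26,0,-1],[0,0,0,-0.68,0.35,0,-1]]]}}

```text
time_s: 5.35
position: [0.4921, -0.1221, 0.1626]
tcp_rot: [[0.895, 0.446, 0.005], [0.446, -0.895, 0.001], [0.005, 0.001, -1.0]]
force: [6.1, -0.2, -5.7]
opening: 0.248
```

```bash
python3 - <<'E'
from mk import *
p,R=st(); a=mark(); cv2.imwrite("pics/s5.png",cv2.resize(a[140:390,140:420],None,fx=2.4,fy=2.4))
E
```

```text
t 5.35 p [ 0.4921 -0.1221  0.1626] R [[0.895, 0.446, 0.005], [0.446, -0.895, 0.001], [0.005, 0.001, -1.0]] F [ 6.1 -0.2 -5.7] open 0.248 ang 146.3 r 0.0539
dark [(np.float64(6.0), np.float64(11.0)), (np.float64(74.0), np.float64(133.0))]
```

View pics/s5.png

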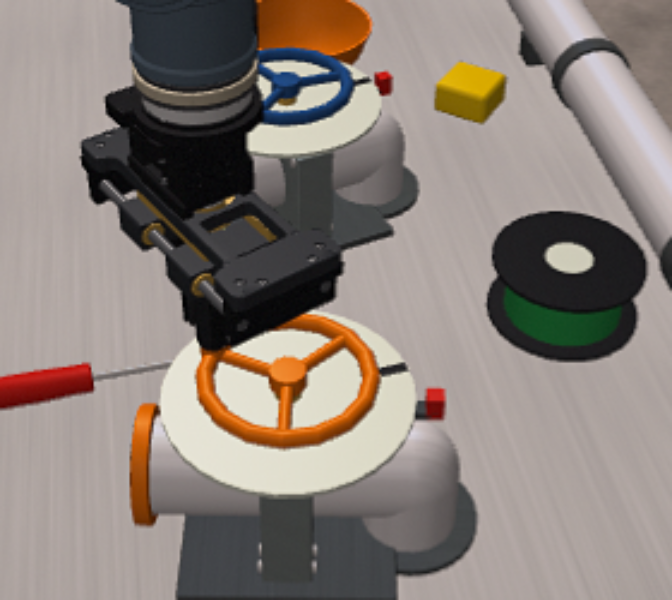

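The crop shows the plate moving: the mark is now at (393,369), clear of the index (435,403), about 18.5° on. So slack was about 100° and the knob should end near 488°. Blue is untouched. Continuing.

Call:
{"method": "send_rows", "body": {"moves": [[[0,0,0,-0.63,0.44,0,-1],[0,0,0,-0.56,0.53,0,-1],[0,0,0,-0.48,0.6,0,-1],[0,0,0,-0.4,0.66,0,-1],[0,0,0,-0.3,0.71,0,-1]]]}}

```text
time_s: 5.9
position: [0.4832, -0.1576, 0.1625]
tcp_rot: [[0.895, 0.446, 0.002], [0.446, -0.895, 0.004], [0.003, -0.002, -1.0]]
force: [4.9, 4.3, -2.4]
opening: 0.244
```

Call:
{"method": "send_rows", "body": {"moves": [[[0,0,0,-0.19,0.75,0,-1],[0,0,0,-0.09,0.76,0,-1],[0,0,0,0.01,0.77,0,-1],[0,0,0,0.13,0.76,0,-1],[0,0,0,0.22,0.74,0,-1]]]}}

```text
time_s: 6.4
position: [0.4999, -0.1922, 0.1625]
tcp_rot: [[0.894, 0.447, -0.002], [0.447, -0.894, 0.002], [-0.001, -0.003, -1.0]]
force: [1.1, 4.9, -0.1]
opening: 0.243
```

```bash
python3 - <<'E'
from mk import *
p,R=st(); a=mark(); cv2.imwrite("pics/s6.png",cv2.resize(a[140:390,140:420],None,fx=2.4,fy=2.4))
Q=np.array([[.5863,-.126],[.5574,-.1007],[.5211,-.1],[.4921,-.1221],p[:2]])
print(least_squares(lambda x:np.hypot(*(Q-x[:2]).T)-x[2],[.537,-.152,.055]).x)
E
```

```text
t 6.4 p [ 0.4999 -0.1922  0.1625] R [[0.894, 0.447, -0.002], [0.447, -0.894, 0.002], [-0.001, -0.003, -1.0]] F [ 1.1  4.9 -0.1] open 0.243 ang -132.7 r 0.0547
dark [(np.float64(23.0), np.float64(142.0))]
[ 0.53803803 -0.15242141  0.05510435]
```

Call:
{"method": "send_rows", "body": {"moves": [[[0,0,0,0.33,0.7,0,-1],[0,0,0,0.42,0.64,0,-1],[0,0,0,0.51,0.58,0,-1],[0,0,0,0.59,0.5,0,-1],[0,0,0,0.64,0.42,0,-1]]]}}

```text
time_s: 6.95
position: [0.5355, -0.2075, 0.1625]
tcp_rot: [[0.894, 0.447, -0.001], [0.447, -0.894, -0.0], [-0.001, -0.0, -1.0]]
force: [-2.9, 2.5, 1.1]
opening: 0.24
```

Call:
{"method": "send_rows", "body": {"moves": [[[0,0,0,0.7,0.32,0,-1],[0,0,0,0.74,0.22,0,-1],[0,0,0,0.76,0.12,0,-1],[0,0,0,0.77,0.01,0,-1],[0,0,0,0.77,-0.1,0,-1]]]}}

```text
time_s: 7.45
position: [0.5722, -0.1957, 0.1625]
tcp_rot: [[0.894, 0.448, 0.0], [0.448, -0.894, -0.001], [-0.0, 0.001, -1.0]]
force: [-2.4, -1.7, 0.4]
opening: 0.243
```

Call:
{"method": "send_rows", "body": {"moves": [[[0,0,0,0.74,-0.2,0,-1],[0,0,0,0.71,-0.3,0,-1],[0,0,0,0.65,-0.4,0,-1],[0,0,0,0.6,-0.49,0,-1],[0,0,0,0.52,-0.56,0,-1]]]}}

```text
time_s: 7.95
position: [0.5921, -0.1631, 0.1626]
tcp_rot: [[0.894, 0.447, 0.001], [0.447, -0.894, -0.001], [0.001, 0.001, -1.0]]
force: [-1.1, -3.0, -1.2]
opening: 0.242
```

```bash
python3 - <<'E'
from mk import *
p,R=st(); a=mark(); cv2.imwrite("pics/s7.png",cv2.resize(a[140:390,140:420],None,fx=2.4,fy=2.4))
E
```

```text
t 7.95 p [ 0.5921 -0.1631  0.1626] R [[0.894, 0.447, 0.001], [0.447, -0.894, -0.001], [0.001, 0.001, -1.0]] F [-1.1 -3.  -1.2] open 0.242 ang -11.4 r 0.0562
dark [(np.float64(-151.0), np.float64(-146.0)), (np.float64(8.0), np.float64(51.0)), (np.float64(79.0), np.float64(82.0))]
```

View pics/s7.png

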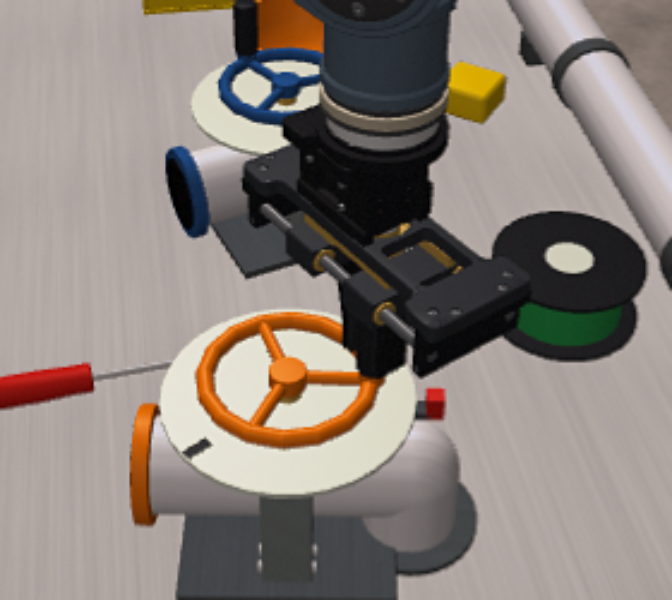

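The mark is at crop (197,447), or −148.5°, so it has turned about 221° and has 139° to go. That again puts the knob's end at about 487°.

Call:
{"method": "send_rows", "body": {"moves": [[[0,0,0,0.44,-0.64,0,-1],[0,0,0,0.35,-0.68,0,-1],[0,0,0,0.25,-0.73,0,-1],[0,0,0,0.14,-0.76,0,-1],[0,0,0,0.04,-0.77,0,-1]]]}}

```text
time_s: 8.5
position: [0.5861, -0.1255, 0.1625]
tcp_rot: [[0.894, 0.448, -0.0], [0.448, -0.894, -0.0], [-0.0, 0.0, -1.0]]
force: [-0.2, -3.6, -1.8]
opening: 0.239
```

Call:
{"method": "send_rows", "body": {"moves": [[[0,0,0,-0.07,-0.77,0,-1],[0,0,0,-0.18,-0.75,0,-1],[0,0,0,-0.28,-0.71,0,-1],[0,0,0,-0.37,-0.67,0,-1],[0,0,0,-0.47,-0.62,0,-1]]]}}

```text
time_s: 9.0
position: [0.5581, -0.101, 0.1626]
tcp_rot: [[0.894, 0.448, 0.001], [0.448, -0.894, -0.001], [0.0, 0.002, -1.0]]
force: [0.7, -6.3, -4.6]
opening: 0.239
```

Call:
{"method": "send_rows", "body": {"moves": [[[0,0,0,-0.55,-0.54,0,-1],[0,0,0,-0.61,-0.46,0,-1],[0,0,0,-0.68,-0.37,0,-1],[0,0,0,-0.72,-0.28,0,-1],[0,0,0,-0.75,-0.17,0,-1]]]}}

```text
time_s: 9.5
position: [0.522, -0.0997, 0.1627]
tcp_rot: [[0.895, 0.447, 0.005], [0.447, -0.895, -0.001], [0.004, 0.003, -1.0]]
force: [4.1, -4.2, -7.4]
opening: 0.24
```

```bash
python3 - <<'E'
from mk import *
p,R=st(); a=mark(); mark(c="top")
E
```

```text
t 9.5 p [ 0.522  -0.0997  0.1627] R [[0.895, 0.447, 0.005], [0.447, -0.895, -0.001], [0.004, 0.003, -1.0]] F [ 4.1 -4.2 -7.4] open 0.24 ang 106.0 r 0.0544
dark [(np.float64(-33.0), np.float64(-28.0)), (np.float64(68.0), np.float64(68.0)), (np.float64(81.0), np.float64(106.0))]
dark [(np.float64(-131.0), np.float64(179.0))]
```

Call:
{"method": "send_rows", "body": {"moves": [[[0,0,0,-0.39,-0.05,0,-1],[0,0,0,-0.38,-0.01,0,-1],[0,0,0,-0.38,0.01,0,-1],[0,0,0,-0.38,0.03,0,-1],[0,0,0,0,0,0,-1]]]}}

```text
time_s: 10.1
position: [0.5082, -0.1062, 0.1626]
tcp_rot: [[0.895, 0.446, 0.004], [0.446, -0.895, -0.001], [0.003, 0.002, -1.0]]
force: [2.7, -4.8, -6.7]
opening: 0.242
```

```bash
cat > fine.py <<'E'
from mk import *
def ctr(im):  # sub-degree dark centroid of the mark near the index
    g=cv2.cvtColor(im,cv2.COLOR_BGR2GRAY).astype(np.float32);th=np.arange(-45,20,.25);t=np.radians(th);w=0
    for r in(.070,.073,.076,.079):
        q=proj("side",np.c_[A[0]+r*np.cos(t),A[1]+r*np.sin(t),0*t+.126]).astype(np.float32)
        w=w+np.clip(150-cv2.remap(g,q[:,:1],q[:,1:],1)[:,0],0,None)
    return (w*th).sum()/w.sum()
E
python3 - <<'E'
from fine import *
p,R=st(); a=mark(); print("start",ctr(cv2.imread("pics/side0.png")),"now",ctr(a))
E
```

```text
t 10.1 p [ 0.5082 -0.1062  0.1626] R [[0.895, 0.446, 0.004], [0.446, -0.895, -0.001], [0.003, 0.002, -1.0]] F [ 2.7 -4.8 -6.7] open 0.242 ang 122.2 r 0.0541
dark [(np.float64(-17.0), np.float64(-12.0)), (np.float64(77.0), np.float64(117.0))]
start -9.894877494900317 now -14.449313809036031
```

Call:
{"method": "send_rows", "body": {"moves": [[[0,0,0,-0.21,0.03,0,-1],[0,0,0,-0.21,0.04,0,-1],[0,0,0,0,0,0,-1],[0,0,0,0,0,0,-1],[0,0,0,0,0,0,-1]]]}}

```text
time_s: 10.65
position: [0.505, -0.1084, 0.1626]
tcp_rot: [[0.895, 0.446, 0.004], [0.446, -0.895, -0.0], [0.004, 0.002, -1.0]]
force: [3.8, -3.0, -7.3]
opening: 0.24
```

```bash
python3 - <<'E'
from fine import *
p,R=st(); a=mark(); print("now",ctr(a))
E
```

```text
t 10.65 p [ 0.505  -0.1084  0.1626] R [[0.895, 0.446, 0.004], [0.446, -0.895, -0.0], [0.004, 0.002, -1.0]] F [ 3.8 -3.  -7.3] open 0.24 ang 126.3 r 0.0541
dark [(np.float64(-13.0), np.float64(-8.0)), (np.float64(81.0), np.float64(120.0))]
now -10.470643990225584
```

Call:
{"method": "send_rows", "body": {"moves": [[[0,0,0,-0.06,0.01,0,-1],[0,0,0,0,0,0,-1],[0,0,0,0,0,0,1],[0,0,0,0,0,0,1],[0,0,0,0,0,0,1]]]}}

```text
time_s: 11.2
position: [0.5023, -0.1078, 0.1628]
tcp_rot: [[0.894, 0.447, -0.001], [0.447, -0.894, 0.001], [0.0, -0.001, -1.0]]
force: [-0.7, -0.3, 0.1]
opening: 0.434
```

Call:
{"method": "send_rows", "body": {"moves": [[[0,0,0,0,0,0,1],[0,0,0,0,0,0,1],[0,0,0,0,0,0,1],[0,0,0,0,0,0,1],[0,0,0,0,0,0,1]]]}}

```text
time_s: 11.7
position: [0.5029, -0.1087, 0.1625]
tcp_rot: [[0.894, 0.447, -0.0], [0.447, -0.894, 0.0], [-0.0, -0.0, -1.0]]
force: [0.8, 0.4, 0.6]
opening: 0.888
```

Call:
{"method": "send_rows", "body": {"moves": [[[0,0,0,0,0,-1,1],[0,0,0,0,0,-2,1],[0,0,0,0,0,-3,1],[0,0,0,0,0,-3,1],[0,0,0,0,0,0,1]]]}}

```text
time_s: 12.2
position: [0.5057, -0.1099, 0.2573]
tcp_rot: [[0.894, 0.447, 0.009], [0.447, -0.894, -0.004], [0.006, 0.008, -1.0]]
force: [0.9, -0.9, 0.3]
opening: 0.998
```

```bash
python3 - <<'E'
from fine import *
p,R=st(); a=mark(); print("now",ctr(a)); cv2.imwrite("pics/s9.png",cv2.resize(a[120:400,140:420],None,fx=2.1,fy=2.1))
E
```

```text
t 12.2 p [ 0.5057 -0.1099  0.2573] R [[0.894, 0.447, 0.009], [0.447, -0.894, -0.004], [0.006, 0.008, -1.0]] F [ 0.9 -0.9  0.3] open 0.998 ang 126.6 r 0.0525
dark [(np.float64(-13.0), np.float64(-8.0)), (np.float64(69.0), np.float64(69.0)), (np.float64(79.0), np.float64(85.0)), (np.float64(92.0), np.float64(92.0)), (np.float64(98.0), np.float64(99.0)), (np.float64(104.0), np.float64(120.0))]
now -10.06974227912176
```

View pics/s9.png

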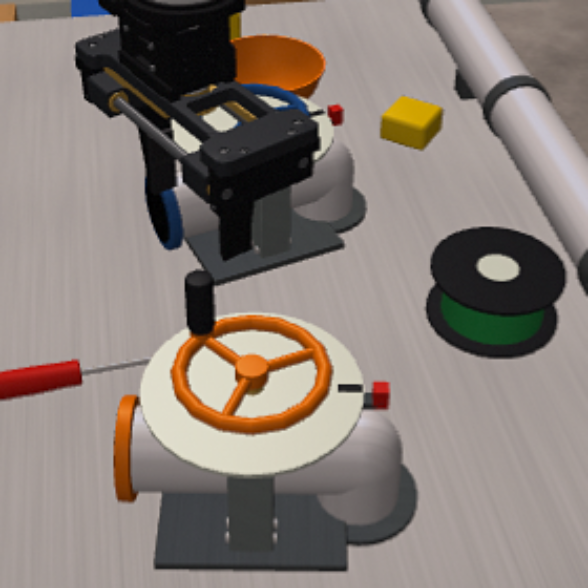

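The mark (crop 349,388) is back at the red index (380,395). The gripper is clear of the knob, and blue's mark is still at its own index.

```bash
python3 -c "
from rig import bot;print(bot.hand_in())"
```

```text
the job is handed in; nothing more can be done
None
```

The orange slide gate is open by one full turn of its dial plate. I gripped the black knob and turned the wheel anticlockwise, first through about 100° (1.74 rad) of slack and then through the full turn. I then let go and lifted clear.

- **Mark:** in the last picture the plate's black mark sits at −10.1°, against −9.9° at the start, so it is within about 0.2° of the red index.
- **Robot:** the gripper is fully open, about 9.5 cm above where it held the knob. The wrist force read about 1 N, close to zero.
- **Blue wheel:** the robot never touched it. Its mark is still at its own index in the last picture.
- **Time and force:** the job took about 12 s. The forces reported at the end of each move stayed under about 10 N.

Two checks fell short. The top camera could not see the mark during turning because the arm hid it, so the angle rests on the side camera and the knob's path, which agreed. I did not check how far the orange flags rose.

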